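# Start the screw of the soap-tablet press

## Robot

A 6-joint arm with a two-finger parallel gripper is mounted at the origin on the work surface. World frame = base frame: x ahead of the robot, y to its left, z up, the work surface at z = 0. Lengths are in m, angles in rad, forces in N, time in s.
With the tool pointing down it reaches from about 0.375 to 0.975 m from the base axis. Payload 3.8 kg.
Tool frame: the origin (TCP) lies midway between the tips of the shut fingers; the grasp point (between the pads) lies 19 mm behind it; z points along the fingers, y is the line along which they close (so a half turn about z gives the same grasp; the last joint's range is limited). The gripper opens to 88 mm and grips with 3 to 60 N. Pads are 18 mm wide; open, the fingers measure 123 mm over their backs; the gripper's body (75 mm by 187 mm) begins 45 mm behind the grasp point.
Start: joints at [1.141, 0.264, 1.604, -0, 1.274, -0.037], TCP at [0.258, 0.624, 0.239] pointing down, gripper open.
Joint ranges: [-2.63, 2.63], [-0.94, 2.18], [0.31, 2.57], [-1.31, 4.45], [0, 2.66], [-2.55, 2.55]. Speed limits (rad/s): [2.57, 2.57, 3.14, 3.14, 3.14, 3.14].

## Interface

Orientations are given as a rotation vector (axis times angle).
In Python, from cell import manip, inverse_kinematics, cams, order gives the robot as it stands. Calls block until the motion is done:
- manip.move_pose(position, orientation): joint-space move of the TCP to a pose.
- manip.move_linear(position, rate=0.15, rot=None): straight line of the TCP; rot=None keeps the orientation; rate is the mean speed in m/s.
- manip.set_joints(angles): joint-space move.
- manip.set_gripper(opening, force=None): finger opening in m; force is the grip in N (None keeps the last); returns when the fingers have stopped.
- manip.dwell(seconds).
- inverse_kinematics(position, orientation): joint angles nearest the present ones, or None.
- manip.state(): the state.
- cams.capture(name): name is "scene" or "side" or "wrist"; returns a dict with "image" (420x560x3 uint8, blue, green, red), "z_map" (420x560 float32, m along the optical axis (not along the pixel's ray), 0 where there is no reading), "intrinsics" (3x3 intrinsics, pixels), "position" and "orientation" of the camera in the world; the wrist camera has in their place "T_tool_cam" (4x4, takes a point from camera to tool coordinates, whose origin is the TCP and whose axes are the flange's). Camera axes: x right, y down, z forward; pixel columns grow to the right and rows downward; lengths in m; the calibration is good to about 2 mm. A picture is of the moment at which its call begins: read the wrist's pose just before it.
A pose or a line that the arm cannot do raises manip.IKError and nothing moves.
- order.close_job(): hands the job in; it is judged then, once.
The state is a dict: "clock": time; "joint_pos": joint angles; "joint_velocities": joint speeds; "tau": joint torques, N m; "tool_pos": TCP position; "tcp_rot": TCP orientation; "contact_force": force on the tool from outside, world axes, zero at the start; "moment": the same for the moment, N m; "gripper_width": finger opening in m; "grasp_force": force on a finger pad.
Only numpy, scipy, OpenCV 4.12 (cv2) and the standard library are available. Lean on these libraries where they do the work, as an engineer would, in place of code of your own. Each camera call takes 0.05 s, during which the arm holds its last target. There are 200 camera calls.

## Task

The screw of the small hand press was dropped back in after cleaning and only rests on top of its thread. Push the die carriage in under the screw until its spring detent clicks home, then turn the crank backward (counter-clockwise seen from above) until the screw drops, and from there forward (clockwise) one full turn so that its thread is started. Finish while still gripping the crank's handle, with the screw at rest, and leave the vials, bottles, soap boxes and spatula where they are.

Things in the scene. Friction and masses are not known exactly. Their poses are not given: they have to be found in the camera images.
- press: Grey cast C-frame hand press, fixed to the table; origin on the table exactly below the vertical screw axis. Axes: z up; its own +y is the direction in which the die carriage is pushed in; its own +x points to its column, which stands 75 to 125 mm from the screw axis and carries a 70 mm wide arm (120 to 150 mm high) over the screw axis. Base plate 18 mm thick, x -70 to 130 mm, y -200 to 90 mm. Nothing on it but the crank stands higher than 160 mm.
- handle (a point): Centre, half-way up, of the carriage's upright aluminium handle post: diameter 22 mm, standing 56 mm above the carriage, its top 85 mm above the table, the centre 57 mm above the table. It stands at the carriage's outer (press -y) end, on the press's y axis, 215.5 mm minus the carriage joint value from the screw axis.
- carriage (a joint): Slide of the aluminium die carriage along the press's +y, in m: 0 fully out, 0.0755 home against its stop, the steel die then under the screw. A spring detent resists with 5 to 7 N near 0.064 to 0.069 and then snaps the carriage home and keeps it there; elsewhere the slide needs 2 to 3 N.
- crank_grip: Black upright handle at the end of the crank: diameter 22 mm, 50 mm tall; origin at its centre, half-way up, 214 mm above the table and 55 mm from the screw axis. It spins freely on its own pin, so the fingers can hold it without turning while it is led round the circle of 55 mm radius about the screw axis. It keeps its height. The crank arm under it has its top 187 mm above the table.
- crank (a joint): Angle of the crank in rad, growing forward (clockwise seen from above), counted over several turns; at 0 the handle lies in the press's -y direction from the screw axis, at pi/2 in its -x direction. It starts between 1.2 and 2.8 and turning it needs about 2 N at the handle. Where the thread begins differs each time: turning backward from the start, the screw drops somewhere between 0.5 and -0.7.
- spindle (a joint): How far the screw has sunk in the keyed crank hub, in m (0 when it stands on the very top of the thread; larger is lower). Its own weight (0.2 kg) presses it down. The thread has a lead of 14 mm a turn, right-handed: turning backward raises it slowly to about 0, then it falls at once by 14 mm (to about 0.014) off the end of the thread; forward from there it sinks 14 mm a turn under the thread, so one turn brings it to about 0.028.
- spindle_top (a point): Centre of the top end of the steel screw (diameter 16 mm), which stands up through the middle of the crank hub; 214 mm above the table minus the spindle joint value. The hub's top is 180 mm above the table, so the top shows 25 to 34 mm above it until the drop, about 20 mm just after it and about 6 mm at the end.
- vial_a_mid (a point): Bystander: small glass snap-cap vial, diameter 28 mm, 75 mm tall; its centre.
- vial_b_mid (a point): Bystander: the second such vial, 28 by 75 mm; its centre.
- bottle_a_mid (a point): Bystander: small glass bottle with black cap, diameter 44 mm, 100 mm tall; its centre.
- bottle_b_mid (a point): Bystander: the second such bottle, 44 by 100 mm; its centre.
- soap_box_mid (a point): Bystander: brown soap box 60 x 90 x 35 mm lying flat; its centre.
- soap_carton_mid (a point): Bystander: white soap carton 65 x 100 x 40 mm lying flat; its centre.
- spatula_grip (a point): Bystander: spatula 200 mm long lying flat; the middle of its handle.

How it is judged:
By the outcome, as a careful person would: the job done as asked, in the order asked, and still so for the second after the job is handed in, while the arm keeps its last pose, push and grip.
It also fails if it takes over 72 s, if anything falls off the work surface, if the arm or the gripper's body presses on something with over 40 N, if the wrist force passes 120 N, or if a joint passes its speed limit or range.

## Working session

There is one attempt and no reset: what is moved stays moved. The work goes in short steps, each a Python script; the robot and the scene stay as the last script left them, time stands still between calls to the robot, and variables do not carry over. Pictures are saved under pics/ and viewed, at most 10 in all, crops included, and the job is handed in when it is done.

```bash
ls; mkdir -p pics
python3 - <<'E'
from cell import manip,cams
import cv2,numpy as np
s=manip.state();print(s)
ims=[]
for n in["scene","side"]:
    c=cams.capture(n);cv2.imwrite(f"pics/{n}0.png",c["image"]);np.savez(f"{n}0.npz",**c)
    print(n,c["intrinsics"],c["position"],c["orientation"])
E
```

```text
pics
{'clock': 0.0, 'joint_pos': array([ 1.14107055e+00,  2.64717233e-01,  1.60535367e+00,  1.44994908e-05,
        1.27368829e+00, -3.69217967e-02]), 'joint_velocities': array([ 0.00167651, -0.00013404,  0.0011496 ,  0.0002844 , -0.00016063,
       -0.00099873]), 'tau': array([-2.32882710e-03, -5.02119470e+01, -3.56864870e+01,  7.24459905e-02,
        2.94537877e-02, -1.35129676e-04]), 'tool_pos': array([0.25809612, 0.62295087, 0.23742318]), 'tcp_rot': array([-0.61296177, -3.08068814,  0.0033054 ]), 'contact_force': array([-0.33182531, -0.35034423,  0.02581554]), 'moment': array([ 0.01908373, -0.00756603, -0.01265359]), 'grasp_force': 0.0, 'gripper_width': 0.08800200320745039}
scene [[455.05570488   0.         280.87158619]
 [  0.         455.05570488 211.37656622]
 [  0.           0.           1.        ]] [1.29847573 0.15250429 1.15735687] [-1.61175677 -2.10703689  0.68563829]
side [[488.4216756    0.         274.11907241]
 [  0.         488.4216756  209.83911871]
 [  0.           0.           1.        ]] [0.35398806 1.23371457 1.18287327] [-0.18138001  2.7718053  -1.31505833]
```

View pics/scene0.png

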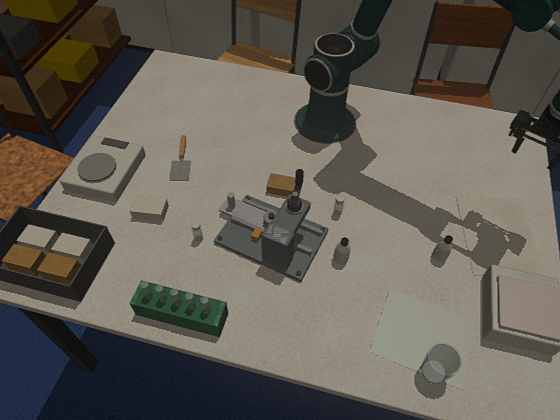

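View pics/side0.png

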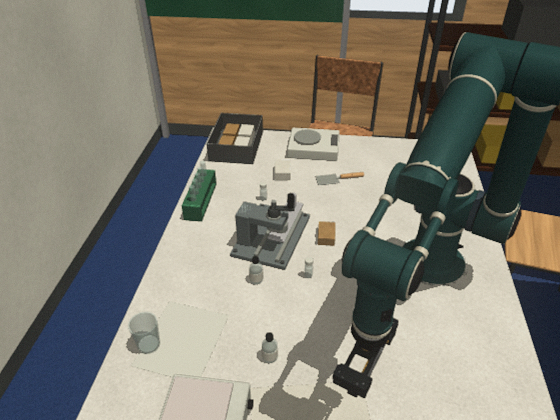

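The scene view shows the press at about (275,230): carriage post (231,198), spindle (294,200), black crank grip (299,178). The side view shows the crank at (291,200) and the column at about (245,225). I'll zoom in on both.

Run:
```python
import cv2,numpy as np
a=cv2.imread("pics/scene0.png")[160:285,185:365];b=cv2.imread("pics/side0.png")[150:290,220:350]
a=cv2.resize(a,None,fx=4,fy=4,interpolation=2);b=cv2.resize(b,None,fx=4,fy=4,interpolation=2)
cv2.imwrite("pics/c1.png",a);cv2.imwrite("pics/c2.png",b)
```

```text
(no output)
```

View pics/c1.png

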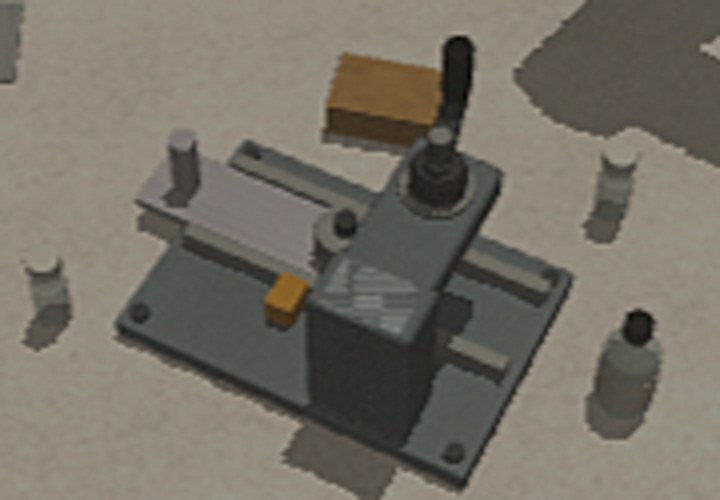

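View pics/c2.png

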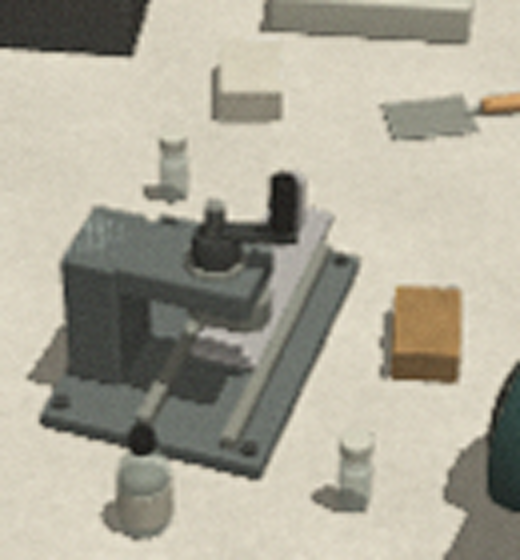

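The crops show the plate corners: c1 (120,325), (465,485), (570,275), (245,143). In c1 the spindle top is at (440,133), the post top at (183,135) and the grip top at (458,42). In c2 the grip top is at (287,178) and the spindle top at (215,205).

```bash
cat > h.py <<'E'
import numpy as np
from scipy.spatial.transform import Rotation as R
def ray(c,u,v):
    d=np.linalg.inv(c["intrinsics"])@[u,v,1.]
    return np.array(c["position"]),R.from_rotvec(c["orientation"]).as_matrix()@d
def plane(c,u,v,z):
    p,d=ray(c,u,v);return p+d*(z-p[2])/d[2]
def tri(*rs):
    A=0;b=0
    for p,d in rs:
        d=d/np.linalg.norm(d);M=np.eye(3)-np.outer(d,d);A=A+M;b=b+M@p
    return np.linalg.solve(A,b)
E
python3 - <<'E'
from h import *
np.set_printoptions(precision=4,suppress=True)
A=dict(np.load("scene0.npz"));B=dict(np.load("side0.npz"))
f=lambda x,y:(184.6+x/4,159.6+y/4)
g=lambda x,y:(219.6+x/4,149.6+y/4)
P=[plane(A,*f(*q),.018)[:2] for q in[(119,325),(465,487),(571,275),(245,142)]]
Q=[(.13,-.2),(.13,.09),(-.07,.09),(-.07,-.2)]
# rigid fit
def fit(P,Q):
    P=np.array(P);Q=np.array(Q);p=P.mean(0);q=Q.mean(0)
    z=((Q-q)@[1,1j]).conj()@((P-p)@[1,1j]);a=np.angle(z)
    Rm=np.array([[np.cos(a),-np.sin(a)],[np.sin(a),np.cos(a)]])
    t=p-Rm@q;print("yaw",a,"org",t,"res",P-(Q@Rm.T+t));return a,t
fit(P,Q)
P=[plane(B,*g(*q),.018)[:2] for q in[(41,420),(262,478),(359,260)]]
fit(P,[(.13,.09),(-.07,.09),(-.07,-.2)])
print("spin plane .21",plane(A,*f(440,133),.208),plane(B,*g(215,205),.208),tri(ray(A,*f(440,133)),ray(B,*g(215,205))))
print("grip top",plane(A,*f(458,43),.239),plane(B,*g(287,178),.239),tri(ray(A,*f(458,43)),ray(B,*g(287,178))))
print("post",plane(A,*f(183,135),.085))
for n,q,r,z in[("boxA",(388,80),(427,320),.035),("vialR",(620,155),(357,442),.075),("vialL",(43,258),(172,145),.075),("bot",(638,318),(143,430),.1)]:
    print(n,plane(A,*f(*q),z),plane(B,*g(*r),z))
E
```

```text
yaw -0.2044164280572565 org [0.543  0.0093] res [[-0.0026  0.0041]
 [ 0.0017 -0.0004]
 [-0.0003 -0.0047]
 [ 0.0012  0.0011]]
yaw -0.19790904101443796 org [0.5334 0.0156] res [[-0.0014 -0.0015]
 [ 0.0005  0.0031]
 [ 0.0009 -0.0015]]
spin plane .21 [0.5363 0.0065 0.208 ] [0.5355 0.0053 0.208 ] [0.5357 0.0062 0.2081]
grip top [0.4816 0.0043 0.239 ] [0.4776 0.003  0.239 ] [0.4786 0.0031 0.2375]
post [ 0.492  -0.1994  0.085 ]
boxA [ 0.3548 -0.0741  0.035 ] [ 0.359  -0.0724  0.035 ]
vialR [0.4134 0.1234 0.075 ] [0.4062 0.1265 0.075 ]
vialL [ 0.6208 -0.2634  0.075 ] [ 0.6137 -0.2492  0.075 ]
bot [0.5736 0.1624 0.1   ] [0.5726 0.1592 0.1   ]
```

```bash
cat >> h.py <<'E'
AX=np.array([.536,.006]);YAW=-.2
EX=np.array([np.cos(YAW),np.sin(YAW)]);EY=np.array([-np.sin(YAW),np.cos(YAW)])
def down(yaxis):
    y=np.array([*yaxis,0.]);z=np.array([0,0,-1.]);return R.from_matrix(np.c_[np.cross(y,z),y,z]).as_rotvec()
def toworld(c,s,u,v,z):   # wrist pixel onto plane z
    Rt=R.from_rotvec(s["tcp_rot"]).as_matrix();T=c["T_tool_cam"]
    p=s["tool_pos"]+Rt@T[:3,3];d=Rt@T[:3,:3]@np.linalg.inv(c["intrinsics"])@[u,v,1.]
    return p+d*(z-p[2])/d[2]
E
python3 - <<'E'
from h import *
from cell import manip,cams,inverse_kinematics as ik
import cv2
np.set_printoptions(precision=4,suppress=True)
post=AX-.213*EY
for n,e in[("x",EX),("-x",-EX),("y",EY),("-y",-EY)]:
    print(n,ik([*post,.045],down(e)),ik([*(AX-.055*EX),.203],down(e)))
s=manip.state();p=s["tool_pos"].copy();p[2]=.40
manip.move_linear(p,rate=.25)
o=min((down(EX),down(-EX)),key=lambda o:abs(ik([*post,.35],o)[5]))
manip.move_pose([*post,.35],o)
manip.move_linear([*post,.22],rate=.2)
manip.dwell(.2)
s=manip.state();c=cams.capture("wrist");np.savez("w1.npz",**c,tool_pos=s["tool_pos"],tcp_rot=s["tcp_rot"])
cv2.imwrite("pics/w1.png",c["image"]);print(s["clock"],s["joint_pos"],s["tool_pos"],c["T_tool_cam"],c["intrinsics"])
E
```

```text
x [-0.4364  0.2023  2.0737 -0.      0.8656 -0.2364] [-0.0165 -0.079   2.0443 -0.      1.1763  0.1835]
-x None None
y [-0.4364  0.2023  2.0737 -0.      0.8656 -1.8072] [-0.0165 -0.079   2.0443  0.      1.1763 -1.3873]
-y [-0.4364  0.2023  2.0737  0.      0.8656  1.3344] [-0.0165 -0.079   2.0443  0.      1.1763  1.7543]Traceback (most recent call last):
  File "<stdin>", line 10, in <module>
  File "<stdin>", line 10, in <lambda>
TypeError: 'NoneType' object is not subscriptable
```

Run:
```python
from h import *
from cell import manip,cams
import cv2
np.set_printoptions(precision=4,suppress=True)
post=AX-.213*EY;o=down(EX)
manip.move_pose([*post,.35],o)
manip.move_linear([*post,.22],rate=.2)
manip.dwell(.2)
s=manip.state();c=cams.capture("wrist");np.savez("w1.npz",**c,tool_pos=s["tool_pos"],tcp_rot=s["tcp_rot"])
cv2.imwrite("pics/w1.png",c["image"]);print(s["clock"],s["joint_pos"],s["tool_pos"],s["contact_force"],c["T_tool_cam"],c["intrinsics"])
```

```text
4.9083 [-0.4363  0.008   1.9244 -0.      1.2059 -0.2363] [ 0.4947 -0.2032  0.2219] [ 0.4207  0.344  -0.2107] [[ 0.0006 -0.9626 -0.2709  0.0698]
 [ 1.      0.0006 -0.     -0.0001]
 [ 0.0002 -0.2709  0.9626 -0.1455]
 [ 0.      0.      0.      1.    ]] [[302.5026   0.     271.5512]
 [  0.     302.5026 206.1418]
 [  0.       0.       1.    ]]
```

View pics/w1.png

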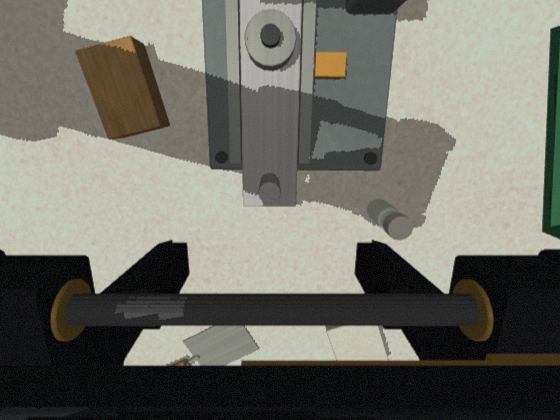

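The wrist view shows the carriage end at rows ≤206 (columns 243-297), the post at about (269,186), the die at (270,38), and clear space around the post.

Run:
```python
from h import *
import cv2
np.set_printoptions(precision=4,suppress=True)
w=dict(np.load("w1.npz"))
pf=lambda p:((p[:2]-AX)@EX,(p[:2]-AX)@EY,p[:2])
for n,u,v,z in[("post?",269,182,.085),("postlow",269,195,.085),("car end L",243,206,.029),("R",297,206,.029),("plate L",211,170,.018),("plate R",381,170,.018),("die",271,36,.06)]: print(n,*pf(toworld(w,w,u,v,z)), w["z_map"][v,u])
im=cv2.resize(w["image"][140:230,200:340],None,fx=4,fy=4);cv2.imwrite("pics/w1c.png",im)
```

```text
post? -0.0009998668841883563 -0.19921560712231678 [ 0.4954 -0.189 ] 0.287478
postlow -0.001021781528035166 -0.21189306138504618 [ 0.4929 -0.2015] 0.28954086
car end L -0.03155363349856404 -0.23863148198972395 [ 0.4577 -0.2216] 0.3812545
R 0.031185249247208117 -0.23864916507577466 [ 0.5192 -0.2341] 0.3834808
plate L -0.06861743937314975 -0.19833603927110494 [ 0.4293 -0.1748] 0.36833116
plate R 0.12879119537671713 -0.19831816311062647 [ 0.6228 -0.214 ] 0.36908066
die 0.0009189587401155653 -0.06902190890470185 [ 0.5232 -0.0618] 0.2665407
```

View pics/w1c.png

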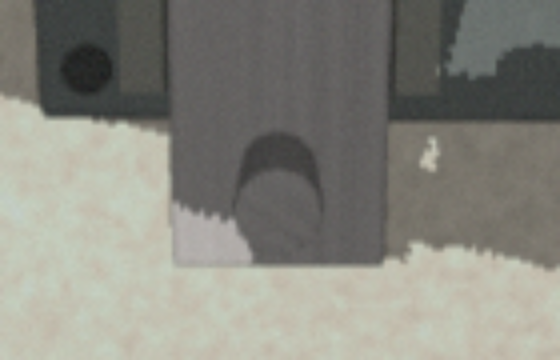

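The post top centre is at about (269.7,193), which is press (-0.001,-0.210). The frame agrees to about 1-2 mm. Next I grip the post and push.

Run:
```python
from h import *
from cell import manip,cams
np.set_printoptions(precision=4,suppress=True)
P=lambda x,y,z:[*(AX+x*EX+y*EY),z]
manip.move_linear(P(-.0007,-.210,.22),rate=.1)
manip.move_linear(P(-.0007,-.210,.048),rate=.12)
manip.set_gripper(.015,35)
s=manip.state();print(s["clock"],s["gripper_width"],s["grasp_force"],s["contact_force"])
y=-.210
y=-.160;manip.move_linear(P(-.0007,y,.048),rate=.05)
while y<-.128:
    s=manip.state();d=s["tool_pos"][:2]-AX;f=s["contact_force"][:2]@EY
    print(round(y,4),d@EX,d@EY,f,s["clock"])
    if f<-14 and d@EY>-.145: break
    y+=.002;manip.move_linear(P(-.0007,y,.048),rate=.04)
```

```text
7.8167 0.02078242063536256 35.000093411654234 [0.1523 0.3118 0.1083]
-0.16 -0.0004797622097141207 -0.1596542458417242 0.9808934553514586 8.9667
-0.158 -0.0004557248189822782 -0.15815244762979466 -0.49451468214846134 9.2167
-0.156 -0.00045601609329577535 -0.1560847756955871 -0.9258802374791737 9.4667
-0.154 -0.0004434801628816007 -0.15387939321853306 -0.6671970572971636 9.7167
-0.152 -0.0004368206537021536 -0.15179225594774315 -0.13718463746908133 9.9667
-0.15 -0.00044694372097373996 -0.14984046114053026 -0.2432595592907277 10.2167
-0.148 -0.00045963917470825423 -0.14878899333002799 -4.466794251702619 10.4667
-0.146 -0.000436848264577268 -0.14652841828119925 -2.5088501466652278 10.7167
-0.144 -0.0004091885119008425 -0.14379609751498096 0.43918310136689476 10.9667
-0.142 -0.0003564713466810782 -0.1407784913541459 4.999841616168166 11.2167
-0.14 -0.00033503200175721175 -0.1394439358781395 1.2232469191625903 11.4667
-0.138 -0.00034540452852752085 -0.13848199592254282 -2.109304106699266 11.7167
-0.136 -0.0003335265278587795 -0.1383288203741146 -11.274099100401209 11.9667
-0.134 -0.0003446816307079995 -0.13823493396815023 -18.363164967311274 12.2167
```

The carriage is home: the post stopped at -0.138 with the force rising to 18 N. That also puts the axis about 1.7 mm further along +y. I'll release it and look at the crank.

```bash
sed -i 's/^AX=.*/AX=np.array([.536,.006])+.0017*np.array([.1987,.980])-.0005*np.array([.98,-.1987]);YAW=-.2/' h.py
python3 - <<'E'
from h import *
from cell import manip,cams
import cv2
np.set_printoptions(precision=4,suppress=True)
P=lambda x,y,z:[*(AX+x*EX+y*EY),z]
manip.move_linear(P(0,-.1398,.048),rate=.05)
manip.set_gripper(.088,35)
manip.move_linear(P(0,-.1398,.32),rate=.25)
th=1.32
manip.move_pose(P(-.055*np.sin(th),-.055*np.cos(th),.32),down(EY))
manip.dwell(.2)
s=manip.state();c=cams.capture("wrist");np.savez("w2.npz",**c,tool_pos=s["tool_pos"],tcp_rot=s["tcp_rot"])
cv2.imwrite("pics/w2.png",c["image"]);print(s["clock"],s["joint_pos"],s["tool_pos"],AX)
E
```

```text
16.175 [-0.0422 -0.1514  1.8934 -0.0001  1.3999 -1.4119] [0.481  0.0046 0.3198] [0.5358 0.0078]
```

View pics/w2.png

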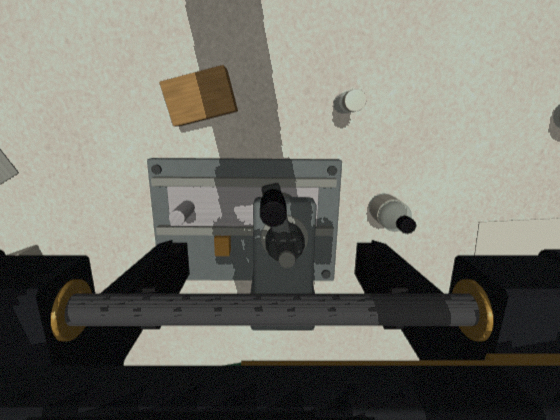

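The wrist view shows the handle top at about (273,210) and the spindle top at about (287,259). The z map will give both accurately.

```bash
cat >> h.py <<'E'
def cloud(c,s):
    Rt=R.from_rotvec(s["tcp_rot"]).as_matrix();T=c["T_tool_cam"];z=c["z_map"];v,u=np.indices(z.shape)
    p=np.linalg.inv(c["intrinsics"])@np.stack([u.ravel(),v.ravel(),np.ones(u.size)])*z.ravel()
    p=(Rt@(T[:3,:3]@p+T[:3,3:])).T+s["tool_pos"];return p.reshape(*z.shape,3),z>0
E
python3 - <<'E'
from h import *
np.set_printoptions(precision=4,suppress=True)
w=dict(np.load("w2.npz"));p,ok=cloud(w,w)
q=np.stack([(p[...,:2]-AX)@EX,(p[...,:2]-AX)@EY,p[...,2]],-1)
r=np.hypot(q[...,0],q[...,1])
for n,m in[("grip",ok&(q[...,2]>.230)&(q[...,2]<.25)&(r<.08)),("spin",ok&(q[...,2]>.197)&(q[...,2]<.222)&(r<.025)),]:
    v,u=np.nonzero(m);x=q[m];print(n,m.sum(),x.mean(0),(x.min(0)+x.max(0))/2,np.ptp(x,axis=0),u.mean(),v.mean())
x=q[213,273];print(x,q[260,287])
for u,v,z in[(273,213,.239),(273,209,.239),(287,260,.208)]:
    t=toworld(w,w,u,v,z)[:2]-AX;print(u,v,t@EX,t@EY)
E
```

```text
grip 613 [-0.0536 -0.0127  0.2379] [-0.0527 -0.0126  0.2354] [0.0209 0.0209 0.0105] 272.8515497553018 212.69657422512236
spin 319 [-0.001  -0.0002  0.2068] [ 0.0004 -0.0001  0.2039] [0.016  0.0171 0.0138] 286.0721003134796 257.09404388714734
[-0.0533 -0.0126  0.2378] [0.0007 0.0005 0.2095]
273 213 -0.053669020666954274 -0.012559896752140606
273 209 -0.05692448744930497 -0.012562403160161708
287 260 0.0014148225658771438 0.0006000813366333917
```

```bash
cat >> h.py <<'E'
P=lambda x,y,z:[*(AX+x*EX+y*EY),z]
H=lambda th,r=.055,z=.200:P(-r*np.sin(th),-r*np.cos(th),z)
def ztop(cams,n):
    c=cams.capture(n);z=c["z_map"];v,u=np.indices(z.shape)
    p=np.linalg.inv(c["intrinsics"])@np.stack([u.ravel(),v.ravel(),np.ones(u.size)])*z.ravel()
    p=(R.from_rotvec(c["orientation"]).as_matrix()@p).T+c["position"]
    m=(z.ravel()>0)&(np.hypot(*(p[:,:2]-AX).T)<.008)&(p[:,2]<.225)&(p[:,2]>.16)
    return (int(m.sum()),round(float(np.median(np.sort(p[m,2])[-8:])),4)) if m.sum()>3 else (0,0.)
def log(s):
    d=s["tool_pos"][:2]-AX;x,y=d@EX,d@EY;th=np.arctan2(-x,-y);f=s["contact_force"]
    rad=np.array([x,y])/np.hypot(x,y);F=np.array([f[:2]@EX,f[:2]@EY])
    return np.array([s["clock"],th,np.hypot(x,y),F@rad,F@[rad[1],-rad[0]],f[2],s["gripper_width"]])
E
python3 - <<'E'
from h import *
from cell import manip,cams
np.set_printoptions(precision=4,suppress=True)
print(ztop(cams,"scene"),ztop(cams,"side"))
manip.move_linear(P(-.0535,-.0127,.32),rate=.1)
manip.move_linear(P(-.0535,-.0127,.200),rate=.1)
print(log(manip.state()),ztop(cams,"scene"),ztop(cams,"side"))
manip.set_gripper(.015,25);print(log(manip.state()))
th=1.338
while th>.65:
    th-=.12;manip.move_linear(H(th),rate=.06);print(th,log(manip.state()),ztop(cams,"scene"),ztop(cams,"side"))
E
```

```text
(19, 0.2086) (34, 0.2118)
[17.925   1.3369  0.0544 -0.1438  0.409   0.1953  0.0881] (17, 0.2097) (25, 0.2058)
[19.0417  1.3374  0.0551 -0.4338  0.4694 -0.187   0.0219]
1.218 [19.3     1.2078  0.0551  0.8941 -0.7541 -0.3772  0.0216] (17, 0.2106) (30, 0.2091)
1.0979999999999999 [19.6583  1.0863  0.0551  1.3234 -1.9962  0.3284  0.022 ] (21, 0.2102) (33, 0.2124)
0.9779999999999999 [20.0167  0.9691  0.0551  1.0075 -0.8289  0.7286  0.0216] (20, 0.2102) (38, 0.211)
0.8579999999999999 [20.375   0.8491  0.0551  1.5418 -1.2736  0.3329  0.0218] (22, 0.2105) (34, 0.2117)
0.7379999999999999 [20.7333  0.7282  0.0551  1.8767 -1.1547  0.1462  0.0217] (21, 0.2113) (40, 0.2126)
0.6179999999999999 [21.0917  0.6077  0.0551  3.5949 -1.6223  0.2032  0.022 ] (17, 0.2107) (38, 0.2133)
```

Run:
```python
from h import *
from cell import manip,cams
np.set_printoptions(precision=4,suppress=True)
th=.618;n=0
while th>-.9:
    th-=.07;manip.move_linear(H(th),rate=.05);a,b=ztop(cams,"scene"),ztop(cams,"side");print(round(th,3),log(manip.state()),a,b)
    if a[0] and b[0] and a[1]<.205 and b[1]<.205: break
```

```text
0.548 [21.5417  0.5451  0.0551  3.2379 -0.3119  0.0137  0.0216] (19, 0.2118) (39, 0.2126)
0.478 [21.8917  0.4731  0.0551  3.6934 -0.7072  0.227   0.022 ] (23, 0.2108) (37, 0.2132)
0.408 [22.2417  0.4017  0.0551  4.531  -0.9236 -0.616   0.0218] (21, 0.2103) (37, 0.2132)
0.338 [22.5917  0.3323  0.0551  4.4408 -0.7871 -0.3192  0.0218] (22, 0.2113) (39, 0.2134)
0.268 [22.9417  0.2647  0.0551  5.2908 -0.1605 -0.0676  0.0212] (22, 0.2108) (36, 0.2129)
0.198 [23.2917  0.1955  0.0551  6.0835 -0.931  -0.4634  0.0219] (23, 0.2117) (41, 0.2136)
0.128 [23.6417  0.1237  0.0551  5.1459 -1.4662 -0.1147  0.0218] (25, 0.2117) (41, 0.214)
0.058 [23.9917  0.0521  0.0551  4.7654 -0.0001 -0.5171  0.0216] (25, 0.2117) (38, 0.214)
-0.012 [24.3417 -0.0179  0.0551  5.6446 -0.5346 -0.346   0.0219] (19, 0.212) (38, 0.2128)
-0.082 [24.6917 -0.0895  0.0551  5.3534 -0.6261 -0.9271  0.0223] (23, 0.2131) (38, 0.2151)
-0.152 [25.0417 -0.1586  0.0551  4.861  -0.0263 -1.2921  0.0216] (25, 0.2125) (35, 0.2149)
-0.222 [25.3917 -0.2294  0.0551  5.0592 -0.4168 -1.7221  0.0216] (18, 0.2132) (35, 0.2149)
-0.292 [25.7417 -0.2985  0.0551  5.3428  0.509  -1.8249  0.0215] (20, 0.2131) (45, 0.2161)
-0.362 [26.0917 -0.3687  0.0551  4.997  -0.7132 -2.2643  0.0214] (16, 0.2126) (38, 0.2141)
-0.432 [26.4417 -0.4391  0.0551  4.6096 -0.6463 -1.9308  0.0217] (5, 0.2112) (35, 0.2135)
-0.502 [26.7917 -0.5095  0.0551  4.0802 -0.7325 -2.9224  0.0219] (7, 0.2028) (39, 0.2131)
-0.572 [27.1417 -0.5796  0.0551  4.9485 -1.3497 -2.2921  0.0216] (13, 0.1985) (31, 0.2012)
```

The screw dropped between -0.50 and -0.57. I'll confirm that, then make one full turn forward.

Run:
```python
from h import *
from cell import manip,cams
np.set_printoptions(precision=4,suppress=True)
manip.dwell(.3);a,b=ztop(cams,"scene"),ztop(cams,"side");print(a,b)
assert b[1]<.205
t0=-.572
for i,t in enumerate(np.linspace(t0,t0+2*np.pi+.03,31)[1:]):
    manip.move_linear(H(t),rate=.05);s=manip.state();l=log(s)
    if np.abs(l[3:6]).max()>25: print("force",l);break
    if i%3==2: print(round(t,3),l,ztop(cams,"scene"),ztop(cams,"side"))
```

```text
(10, 0.1984) (26, 0.2012)
0.059 [28.6917  0.0771  0.0551  4.7915  2.3604  0.8122  0.0217] (19, 0.1984) (22, 0.2004)
0.691 [29.9417  0.7042  0.055   5.0369  2.2273  1.8066  0.0216] (18, 0.1968) (25, 0.198)
1.322 [31.1917  1.331   0.055   4.2422  2.1024  1.5827  0.0221] (17, 0.1954) (24, 0.197)
1.953 [32.4417  1.9663  0.0549  3.2836  2.152  -1.0351  0.0216] (19, 0.194) (0, 0.0)
2.585 [33.6917  2.6025  0.0548  0.2775  1.7603 -2.884   0.0218] (17, 0.1933) (0, 0.0)
3.216 [34.9417 -3.0508  0.0548 -1.3496  2.352  -2.5508  0.022 ] (15, 0.1911) (10, 0.1916)
3.847 [36.1917 -2.421   0.0549 -3.8424  2.5625 -0.4068  0.0218] (0, 0.0) (14, 0.1912)
4.479 [37.4417 -1.7903  0.055  -3.6877  1.6322 -0.0657  0.0219] (6, 0.1877) (16, 0.1899)
5.11 [38.6917 -1.1574  0.0551 -1.0647  1.6411  0.9226  0.0217] (9, 0.1842) (13, 0.1896)
5.741 [39.9417 -0.5255  0.0551  1.8033  1.8278 -0.1933  0.0217] (16, 0.1864) (15, 0.1883)
```

The spindle is at about 0.187 (sunk about 0.027) and the crank reads +6.3 rad from the drop. One last look before handing in.

Run:
```python
from h import *
from cell import manip,cams
import cv2
manip.dwell(.5);print(log(manip.state()),ztop(cams,"scene"),ztop(cams,"side"))
a=cams.capture("scene")["image"][150:290,110:390];b=cams.capture("side")["image"][110:310,180:400]
cv2.imwrite("pics/f.png",np.hstack([cv2.resize(a,(440,220)),cv2.resize(b,(330,220))]))
```

```text
[ 4.05417000e+01 -5.42511933e-01  5.51390609e-02  2.18489828e+00
  2.01212867e+00  1.34381826e-01  2.16504611e-02] (18, 0.1876) (20, 0.1893)
```

View pics/f.png

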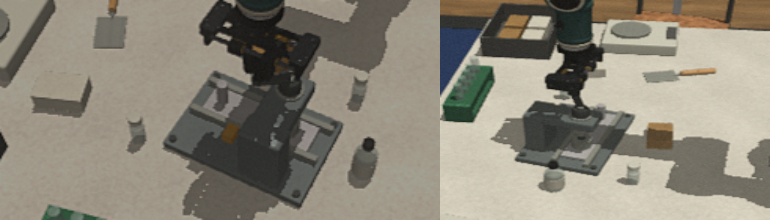

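Run:
```python
from h import *
from cell import cams
np.set_printoptions(precision=4,suppress=True)
for n in["scene","side"]:
  acc=[]
  for k in range(5):
    c=cams.capture(n);z=c["z_map"];v,u=np.indices(z.shape)
    p=np.linalg.inv(c["intrinsics"])@np.stack([u.ravel(),v.ravel(),np.ones(u.size)])*z.ravel()
    p=(R.from_rotvec(c["orientation"]).as_matrix()@p).T+c["position"]
    d=p[:,:2]-AX;acc.append(np.c_[d@EX,d@EY,p[:,2]][(np.hypot(*d.T)<.03)&(p[:,2]<.215)&(p[:,2]>.165)])
  a=np.vstack(acc);r=np.hypot(a[:,0],a[:,1])
  for lo,hi in[(0,.003),(.003,.006),(.006,.009),(.009,.012),(.012,.016),(.016,.025)]:
    m=(r>=lo)&(r<hi);print(n,lo,m.sum(),np.percentile(a[m,2],[10,50,90]) if m.sum() else "")
```

```text
scene 0 13 [0.1838 0.1852 0.1873]
scene 0.003 41 [0.1831 0.1855 0.1872]
scene 0.006 58 [0.1789 0.1842 0.187 ]
scene 0.009 62 [0.1772 0.1829 0.187 ]
scene 0.012 125 [0.177  0.18   0.1871]
scene 0.016 484 [0.1682 0.1764 0.1861]
side 0 8 [0.184  0.1893 0.1931]
side 0.003 43 [0.1796 0.187  0.1908]
side 0.006 57 [0.179  0.1856 0.1888]
side 0.009 70 [0.1773 0.1825 0.1903]
side 0.012 138 [0.1749 0.1814 0.1876]
side 0.016 343 [0.1675 0.1752 0.1878]
```

The medians at the screw's centre are about 0.186 above the table, so it has sunk about 0.028 as expected. Handing in.

```bash
python3 -c "
from cell import order
print(order.close_job())"
```

```text
the job is handed in; nothing more can be done
None
```

The job is handed in at about 41 s: the carriage is home, the screw dropped at about -0.54 rad and was turned forward one full turn (sunk about 28 mm), the crank handle is still gripped, and the last picture shows no sign that the bystanders in view moved.

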